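# Present the massage stick

## Task

Someone at the far side of the table wants the massage stick, the one with the row of roller beads, that leans in the slanted three-tube stand. Draw it out of its tube, turn it level and parallel to the table's long edges, and finish while still holding it there by its rollers, both handles free to be taken, motionless, more than 20 cm above the table and clear of everything. Do not let it drop on the table, and leave the other sticks and everything else where they are.

Things in the scene. Friction and masses are not known exactly. Their poses are not given: they have to be found in the camera images.
- massage_stick: Wooden massage stick, 340 mm long, about 220 g. Origin at mid length on its axis; z along it, to the end uppermost at the start. Five wooden beads, 38 mm across (they do not turn), cover the middle 160 mm; beyond them at each end a round handle 28 mm across, 90 mm long. Its lower handle stands in one of the stand's three tubes (any of them); it leans 30 degrees from vertical, away from the robot.
- stick_foot (a point): Centre of the massage stick's lower end face (170 mm from its middle, at the end that is in the tube at the start).
- stand: Steel stand, fixed: base plate 230 x 310 mm, 6 mm thick, and three tubes in a row along y, 41 mm outside, 35 inside, 78 deep, leaning 25 degrees from vertical towards the stand's +x, which points away from the robot within 20 degrees. Origin on the table under the foot of the middle tube, z up. Tube feet at x = 0, y = -100, 0, 100 mm.
- plain_dowel: Plain straight wooden dowel, 28 mm across and 340 mm long, leaning in another tube of the stand like the massage stick. Origin at mid length, z axis along it. Not to be moved.
- ball_stick: Straight wooden stick 28 mm across with a 52 mm ball at its upper end, 340 mm long in all, leaning in another tube of the stand. Origin at mid length, z axis along it, towards the ball. Not to be moved.
- table: Grey plastic folding table, fixed. Its top is at z = 0; its axes are the world's: its long edges run along y, its short edges along x. The robot stands at one long edge; the far side is the other, at x = 0.88 m.
- shaker: Stainless shaker bottle with a black lid clipped down, 91 mm across at the lid and 195 mm tall, standing on the table. Origin under its centre. Not to be moved.
- jar: Glass jar with a steel twist lid, 78 mm across and 104 mm tall, standing just beyond the stand. Origin under its centre. Not to be moved.
- dumbbell: Vinyl dumbbell with hexagonal heads, 185 mm long, 58 mm high, lying on the table. Origin under its centre, x along it. Not to be moved.
- grip_ring: Black silicone grip ring lying flat on the table just beyond the stand, 72 mm outside, 44 mm inside, 20 mm high. Origin under its centre. Not to be moved.
- timer: Small black interval timer, 85 x 60 x 28 mm, lying on the table. Origin under its centre. Not to be moved.
- middle_mouth (a point): Centre of the mouth of the stand's middle tube, 90 mm above the table; the other two mouths are 100 mm either side along the stand's y. The clearance lets each stick lean 5 degrees farther than its tube; its middle is then 84 mm in the stand's x from its tube's foot and 168 mm above the table, its top end about 320 mm above the table.

How it is judged:
On the way:
1. the massage stick has been drawn clear of its tube, in the gripper (height (world z) of stick_foot above 0.105 m and contact force between the fingers and massage_stick above 1 N and contact force between massage_stick and stand below 0.1 N), for 0.1 s.
At the end, for the whole second after the job is handed in: The fingers hold the massage stick by its rollers (TCP within 75 mm of its middle along it), its middle over 20 cm above the table, level within 15 degrees, within 17 degrees of the table's long edges, motionless (30 mm/s, 0.2 rad/s), touching no table, stand, other stick, shaker or jar (height (world z) of massage_stick above 0.2 m and angle between massage_stick's own z axis and vertical between 1.31 and 1.83 rad and angle between the z axis of massage_stick and the y axis of table, either way round below 0.3 rad and z of the grasp point in the frame of massage_stick between -0.075 and 0.075 m and contact force between the fingers and massage_stick above 2 N and linear speed of massage_stick below 0.03 m/s and angular speed of massage_stick below 0.2 rad/s and contact force between massage_stick and stand below 0.1 N and contact force between massage_stick and plain_dowel below 0.1 N and contact force between massage_stick and ball_stick below 0.1 N and contact force between massage_stick and shaker below 0.1 N and contact force between massage_stick and jar below 0.1 N and contact force between massage_stick and table below 0.1 N); the arm keeps its last pose, push and grip.
It fails at once if the massage stick is dropped on or pushed against the table (contact force between massage_stick and table above 0.5 N).
It fails at once if another stick is moved by more than 30 mm (distance of any of plain_dowel, ball_stick from where it was at the start of the episode above 0.03 m).
It fails at once if the shaker, jar, dumbbell, grip ring or timer is moved by more than 30 mm (distance of any of shaker, jar, dumbbell, grip_ring, timer from where it was at the start of the episode above 0.03 m).
It also fails if it takes over 32 s, if anything falls off the work surface, if the arm or the gripper's body presses on something with over 40 N, if the wrist force passes 120 N, or if a joint passes its speed limit or range.

## Robot

A 6-joint arm with a two-finger parallel gripper is mounted at the origin on the work surface. World frame = base frame: x ahead of the robot, y to its left, z up, the work surface at z = 0. Lengths are in m, angles in rad, forces in N, time in s.
With the tool pointing down it reaches from about 0.35 to 0.8 m from the base axis. Payload 7.3 kg.
Tool frame: the origin (TCP) lies between the finger pads, 19 mm behind the fingertips; this is the grasp point; z points along the fingers, y is the direction in which the jaws open and shut (so a half turn about z gives the same grasp; the last joint's range is limited). The gripper opens to 85 mm and grips with 20 to 120 N. Pads are 22 mm wide; open, the fingers measure 114 mm over their backs; the gripper's body (76 mm by 85 mm) begins 54 mm behind the grasp point. The pads swing forward as they close: fully open they stand 13 mm farther back than shut.
Start: joints at [1.167, 0.342, 1.524, -0, 1.275, -0.146], TCP at [0.134, 0.508, 0.25] pointing down, gripper open.
Joint ranges: [-2.53, 2.53], [-0.77, 2.02], [0.04, 2.7], [-1, 4.14], [0.28, 2.66], [-3.11, 3.11]. Speed limits (rad/s): [2.57, 2.57, 3.14, 3.14, 3.14, 3.14].

## Interface

Orientations are given as a unit quaternion [x, y, z, w].
In Python, from workcell import r, command_gripper, optics gives the robot as it stands. The module is installed in compiled form; this text tells all that it offers. Calls block until the motion is done:
- r.reach(position, orientation): joint-space move of the TCP to a pose.
- r.move_straight(position, orientation=None, speed=0.15, max_force=None): straight line of the TCP; orientation=None keeps the orientation; speed is the mean speed in m/s. With max_force (N) it stops when the force on the tool has changed by that much, and returns True; else False.
- r.movej(angles): joint-space move.
- command_gripper(opening, force=None): finger opening in m; force is the grip in N (None keeps the last); returns when the fingers have stopped.
- r.hold(seconds).
- r.solve_ik(position, orientation): joint angles nearest the present ones, or None.
- r.read_state(): the state.
- optics.get_image(name): name is "scene" or "top" or "wrist"; returns (picture, depth): 384x512x3 uint8, red, green, blue; 384x512 float32, m along the optical axis (not along the pixel's ray), 0 where there is no reading.
- optics.camera_model(name): a dict with "K" (3x3 intrinsics, pixels), "k1" (the pictures are not rectified: a ray, as slopes to the right and down, at radius r is drawn at 1 + k1 r^2 times it, then the intrinsics apply), "R" (3x3) and "t" (3): a world point X has camera coordinates R X + t; the wrist camera has in their place "tool_from_camera" (4x4, takes a point from camera to tool coordinates, whose origin is the TCP and whose axes are the flange's). Camera axes: x right, y down, z forward; pixel columns grow to the right and rows downward; lengths in m; the calibration is good to about 2 mm. A picture is of the moment at which its call begins: read the wrist's pose just before it. camera_model takes no time and is no camera call.
A pose or a line that the arm cannot do raises r.PlanningError and nothing moves.
- r.finish_job(): hands the job in, once; it reports no verdict.
The state is a dict: "time_s": time; "joint_positions": joint angles; "dq": joint speeds; "tau": joint torques, N m; "eef_pos": TCP position; "eef_rot": TCP orientation; "contact_force": force on the tool from outside, world axes, zero at the start; "torque": the same for the moment, N m; "grip_width": finger opening in m.
Only numpy, scipy, OpenCV 4.12 (cv2) and the standard library are available. Lean on these libraries where they do the work, as an engineer would, in place of code of your own. Each camera call takes 0.05 s, during which the arm holds its last target. There are 200 camera calls.

## Working session

There is one attempt and no reset: what is moved stays moved. The work goes in short steps, each a Python script; the robot and the scene stay as the last script left them, time stands still between calls to the robot, and variables do not carry over. Pictures are saved under pics/ and viewed, about 8 in all and at most 12, crops included, and the job is handed in when it is done.

```bash
mkdir -p pics; cat > h.py <<'E'
import numpy as np, cv2
from workcell import r, command_gripper, optics
from scipy.spatial.transform import Rotation as Ro
def cloud(name):
    img,d=optics.get_image(name); m=optics.camera_model(name); K=np.array(m["K"]);k1=m["k1"]
    h,w=d.shape; u,v=np.meshgrid(np.arange(w),np.arange(h))
    p=cv2.undistortPoints(np.stack([u,v],-1).reshape(-1,1,2).astype(np.float64),K,np.array([k1,0,0,0,0.])).reshape(h,w,2)
    P=np.dstack([p[...,0]*d,p[...,1]*d,d])
    if "R" in m: W=(P-np.array(m["t"]))@np.array(m["R"])
    else: W=P
    W[d==0]=np.nan
    return img,d,W
def save(img,n,s=1.5): cv2.imwrite("pics/"+n,cv2.resize(img[...,::-1],None,fx=s,fy=s,interpolation=cv2.INTER_CUBIC))
E
python3 - <<'E'
from h import *
out=[]
for n in("scene","top"):
    i,d,W=cloud(n); np.savez(n+".npz",i=i,W=W); save(i,n+".png",1.5)
    m=optics.camera_model(n); print(n,-np.array(m["R"]).T@np.array(m["t"]))
print(r.read_state())
E
```

```text
scene [1.54319362 0.25713465 1.15175432]
top [ 0.36542872 -0.00466162  1.49642899]
{'time_s': 0.1, 'joint_positions': array([ 1.16701453e+00,  3.42650543e-01,  1.52488981e+00,  3.11266668e-05,
        1.27534755e+00, -1.46008399e-01]), 'dq': array([ 0.00114131, -0.0025471 , -0.00221416,  0.0005308 , -0.00053021,
       -0.00035846]), 'tau': array([ 2.99076783e-03, -4.34444904e+01, -2.46488070e+01,  3.24424059e-05,
        4.58706592e-03, -1.73528792e-05]), 'eef_pos': array([0.1336919 , 0.50738104, 0.24940778]), 'eef_rot': array([ 1.28534630e-01,  9.91704810e-01, -6.19269636e-04, -1.90122718e-04]), 'contact_force': array([ 0.16083409, -0.36413405,  0.62363806]), 'torque': array([-0.00478485, -0.00671251,  0.0101304 ]), 'grip_width': 0.08524811714757896}
```

View pics/scene.png

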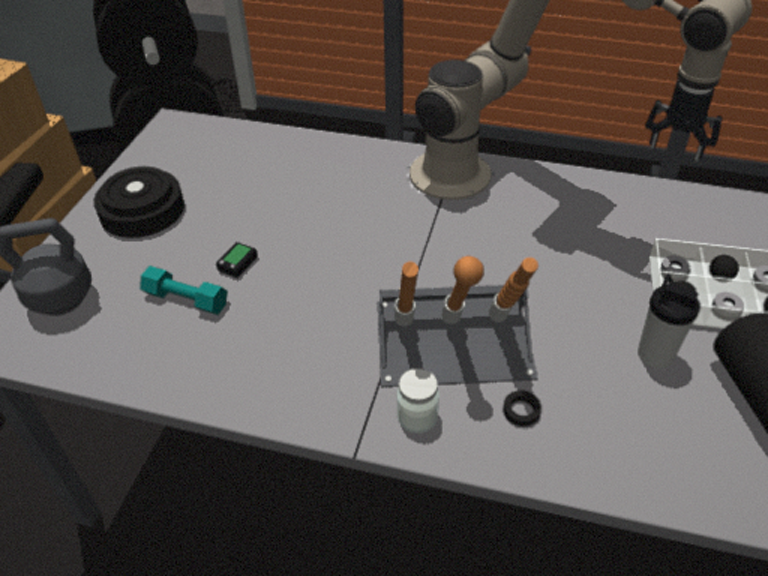

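View pics/top.png

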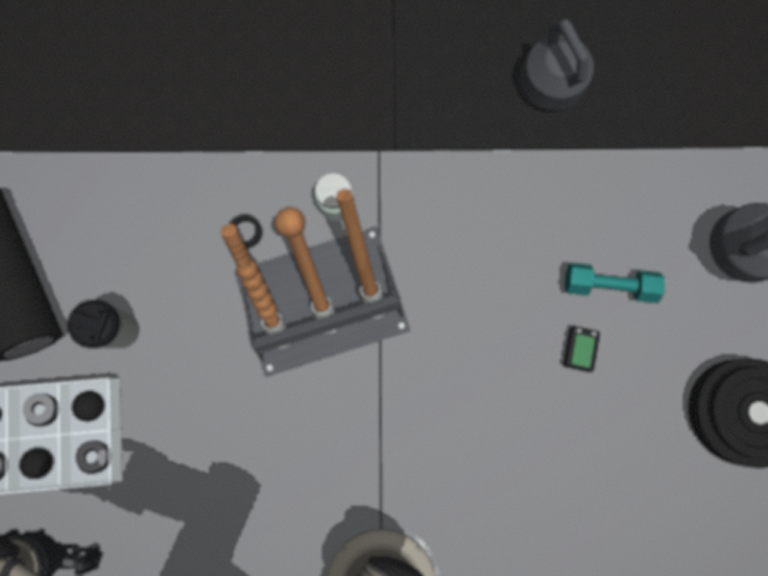

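```bash
cat > m.py <<'E'
from h import *
from scipy.optimize import least_squares
def pts(n):
    z=np.load(n+".npz"); i=z["i"].astype(int); W=z["W"]
    m=(i[...,0]>1.6*i[...,2])&(i[...,0]>60)&(W[...,2]>.06)&(W[...,2]<.36)&(W[...,0]>.25)&(W[...,0]<.8)&(abs(W[...,1])<.5)
    return W[m]
A,B=pts("top"),pts("scene")
for n,P in(("top",A),("scene",B)):
    n_,l=0,None
    # cluster by kmeans on the foot line: project along 30deg lean in +x
    q=(P[:,:2]-np.c_[(P[:,2]-.09)*np.tan(np.pi/6)*np.cos(.24),(P[:,2]-.09)*np.tan(np.pi/6)*np.sin(.24)]).astype(np.float32)
    _,lab,c=cv2.kmeans(q,3,None,(3,50,1e-4),10,cv2.KMEANS_PP_CENTERS)
    print(n,len(P),c.round(3).tolist())
    for k in range(3):
        X=P[lab.ravel()==k]; m=X.mean(0); u=np.linalg.svd(X-m)[2][0]; u*=np.sign(u[2])
        t=(X-m)@u; print(k,len(X),"mean",m.round(3),"dir",u.round(3),"lean",np.degrees(np.arccos(u[2])).round(1),"az",np.degrees(np.arctan2(u[1],u[0])).round(1),"z",X[:,2].min().round(3),X[:,2].max().round(3),"top",(m+u*t.max()).round(3))
        print("   at z=.168",(m+u*(.168-m[2])/u[2]).round(3))
E
python3 m.py
```

```text
top 2122 [[0.527999997138977, 0.11599999666213989], [0.5590000152587891, 0.020999999716877937], [0.5, 0.20900000631809235]]
0 732 mean [0.611 0.136 0.237] dir [0.465 0.145 0.873] lean 29.2 az 17.4 z 0.084 0.325 top [0.658 0.151 0.326]
   at z=.168 [0.574 0.124 0.168]
1 606 mean [0.633 0.039 0.221] dir [0.479 0.148 0.865] lean 30.1 az 17.2 z 0.084 0.326 top [0.69  0.057 0.325]
   at z=.168 [0.603 0.03  0.168]
2 784 mean [0.573 0.227 0.219] dir [0.496 0.155 0.854] lean 31.3 az 17.4 z 0.085 0.326 top [0.634 0.246 0.325]
   at z=.168 [0.543 0.217 0.168]
scene 1161 [[0.5239999890327454, 0.21400000154972076], [0.5820000171661377, 0.02800000086426735], [0.550000011920929, 0.12200000137090683]]
0 420 mean [0.601 0.233 0.228] dir [0.433 0.168 0.885] lean 27.7 az 21.2 z 0.102 0.324 top [0.645 0.25  0.318]
   at z=.168 [0.572 0.221 0.168]
1 294 mean [0.665 0.048 0.239] dir [0.436 0.143 0.888] lean 27.3 az 18.2 z 0.089 0.322 top [0.704 0.061 0.318]
   at z=.168 [0.63  0.037 0.168]
2 447 mean [0.646 0.145 0.261] dir [0.44  0.159 0.884] lean 27.9 az 19.9 z 0.084 0.321 top [0.674 0.155 0.317]
   at z=.168 [0.6   0.128 0.168]
```

```bash
cat >> m.py <<'E'
print("---")
psi=np.radians(17.4)
def axis(le,az): return np.array([np.sin(le)*np.cos(az),np.sin(le)*np.sin(az),np.cos(le)])
def res(p,X):
    u=axis(p[2],p[3]); v=X-np.array([p[0],p[1],.168]); t=v@u; d=np.linalg.norm(v-np.outer(t,u),axis=1)
    return d-np.where(abs(t)<.08,.0175,.014)
Q=[]
for P in(A,B):
    v=P-[.557,.219,.168]; t=v@axis(np.pi/6,psi); d=np.linalg.norm(v-np.outer(t,axis(np.pi/6,psi)),axis=1); Q.append(P[(d<.045)])
for X in(Q[0],Q[1],np.vstack(Q)):
    s=least_squares(res,[.557,.219,np.pi/6,psi],args=(X,),loss="soft_l1",f_scale=.003); u=axis(*s.x[2:]); t=(X-np.r_[s.x[:2],.168])@u
    print(len(X),s.x[:2].round(4),np.degrees(s.x[2:]).round(2),"rms",np.sqrt((s.fun**2).mean()).round(4),"tmax",np.percentile(t,[1,99,100]).round(3))
# reachability
def Rg(z,u): # tool z approach, tool x along +-u
    x=u/np.linalg.norm(u); z=z-(z@x)*x; z/=np.linalg.norm(z); return np.column_stack([x,np.cross(z,x),z])
a=axis(np.pi/6,psi); c=np.array([s.x[0],s.x[1],.168])
for tilt in(60,50,40,30):
    th=np.radians(tilt); z=np.array([np.sin(th)*np.cos(psi),np.sin(th)*np.sin(psi),-np.cos(th)])
    for sg in(1,-1):
        y=np.cross(z,sg*a);y/=np.linalg.norm(y); R=np.column_stack([np.cross(y,z),y,z]); q=Ro.from_matrix(R).as_quat()
        # final: turn about z
        out=[]
        for pos in(c-z*.12,c,c+a*.14): 
            j=r.solve_ik(pos,q); out.append(None if j is None else np.round(j,2).tolist())
        ang=np.arccos(np.clip(np.cross(y,z)@a*sg,-1,1)); print(tilt,sg,"skew",np.degrees(ang).round(0),out)
for tilt in(0,30,60):
    th=np.radians(tilt); z=np.array([np.sin(th),0,-np.cos(th)])
    for sg in(1,-1):
        R=Rg(z,np.array([0,sg,0.])); print("final",tilt,sg,[None if (j:=r.solve_ik(p,Ro.from_matrix(R).as_quat())) is None else np.round(j,2).tolist() for p in([.5,.3,.42],[.45,.2,.45],[.4,.3,.42])])
E
python3 m.py | sed -n '/---/,$p'
```

```text
---
784 [0.5574 0.224 ] [30.   18.77] rms 0.0028 tmax [-0.093  0.173  0.175]
420 [0.5579 0.2263] [29.62 17.62] rms 0.003 tmax [-0.061  0.173  0.175]
1204 [0.5573 0.2248] [29.93 18.41] rms 0.0029 tmax [-0.09   0.173  0.175]
60 1 skew 0.0 [[0.18, 0.15, 2.45, 2.92, 0.51, -1.44], [0.22, 0.45, 2.25, 3.02, 0.61, -1.51], None]
60 -1 skew 0.0 [[0.18, 0.15, 2.45, 2.92, 0.51, 1.7], [0.22, 0.45, 2.25, 3.02, 0.61, 1.63], None]
50 1 skew 10.0 [None, None, None]
50 -1 skew 10.0 [None, None, None]
40 1 skew 20.0 [[0.22, 0.06, 2.07, 0.18, 0.31, 1.33], None, [0.24, 0.29, 1.69, 0.08, 0.47, 1.45]]
40 -1 skew 20.0 [[0.22, 0.06, 2.07, 0.18, 0.31, -1.81], None, [0.24, 0.29, 1.69, 0.08, 0.47, -1.69]]
30 1 skew 30.0 [[0.23, 0.12, 1.88, 0.06, 0.63, 1.46], [0.24, 0.36, 1.88, 0.09, 0.38, 1.44], [0.25, 0.34, 1.53, 0.04, 0.75, 1.49]]
30 -1 skew 30.0 [[0.23, 0.12, 1.88, 0.06, 0.63, -1.68], [0.24, 0.36, 1.88, 0.09, 0.38, -1.71], [0.25, 0.34, 1.53, 0.04, 0.75, -1.65]]
final 0 1 [[0.41, 0.4, 0.98, -0.0, 1.76, 0.41], [0.26, 0.21, 1.17, -0.0, 1.76, 0.26], [0.49, 0.22, 1.23, -0.0, 1.69, 0.49]]
final 0 -1 [[0.41, 0.4, 0.98, -0.0, 1.76, -2.73], [0.26, 0.21, 1.17, -0.0, 1.76, -2.88], [0.49, 0.22, 1.23, -0.0, 1.69, -2.65]]
final 30 1 [[0.54, 0.15, 1.42, -0.29, 1.12, 0.61], [0.37, -0.05, 1.56, -0.2, 1.15, 0.41], [0.67, 0.01, 1.58, -0.35, 1.15, 0.75]]
final 30 -1 [[0.54, 0.15, 1.42, -0.29, 1.12, -2.54], [0.37, -0.05, 1.56, -0.2, 1.15, -2.73], [0.67, 0.01, 1.58, -0.35, 1.15, -2.39]]
final 60 1 [None, [0.52, -0.19, 1.96, -0.91, 0.58, 1.1], None]
final 60 -1 [None, [0.52, -0.19, 1.96, -0.91, 0.58, -2.04], None]
```

```bash
cat > p.py <<'E'
from h import *
psi=np.radians(17.9)
def axis(le,az): return np.array([np.sin(le)*np.cos(az),np.sin(le)*np.sin(az),np.cos(le)])
a=axis(np.radians(30),psi); c=np.array([.5573,.2248,.168])
def grasp(tilt,sg):
    th=np.radians(tilt); z=np.array([np.sin(th)*np.cos(psi),np.sin(th)*np.sin(psi),-np.cos(th)])
    y=np.cross(z,sg*a);y/=np.linalg.norm(y); return np.column_stack([np.cross(y,z),y,z])
def final(Rg,e,roll):  # stick upper end to e*y, tool rolled forward about y
    al=Rg.T@a; zt=np.array([0,0,1.])
    # build frames: stick dir & tool z in plane
    def fr(u,z): w=z-(z@u)*u; w/=np.linalg.norm(w); return np.column_stack([u,w,np.cross(u,w)])
    u=np.array([0,e,0.]); d=np.array([np.sin(roll),0,-np.cos(roll)])
    return fr(u,d)@fr(al,zt).T
Q=lambda R:Ro.from_matrix(R).as_quat()
E
python3 - <<'E'
from p import *
f=lambda p,R:(lambda j:None if j is None else np.round(j,2).tolist())(r.solve_ik(p,Q(R)))
for t in(30,25):
  for sg in(1,-1):
    R=grasp(t,sg); z=R[:,2]
    print(t,sg,[f(p,R) for p in(c-z*.13,c,c+a*.19,[.47,.25,.45])])
    for e in(1,-1):
      for roll in(0,.3):
        print("   fin",e,roll,[f(p,final(R,e,roll)) for p in([.47,.25,.45],[.45,.35,.42])])
E
```

```text
30 1 [[0.22, 0.1, 1.87, 0.07, 0.65, 1.44], [0.24, 0.36, 1.88, 0.1, 0.38, 1.41], [0.25, 0.36, 1.38, 0.04, 0.88, 1.49], [0.36, -0.0, 1.51, -0.03, 1.11, 1.62]]
   fin 1 0 [[0.58, 0.47, 0.9, -0.49, 2.03, 0.42], [0.72, 0.6, 0.76, -0.45, 2.1, 0.55]]
   fin 1 0.3 [[0.65, 0.35, 1.11, -0.6, 1.76, 0.64], [0.8, 0.48, 0.98, -0.58, 1.84, 0.77]]
   fin -1 0 [[0.06, 0.18, 1.3, 0.52, 1.61, -3.05], [0.27, 0.21, 1.35, 0.51, 1.45, -2.9]]
   fin -1 0.3 [[0.07, 0.04, 1.5, 0.52, 1.3, 3.06], [0.32, 0.08, 1.53, 0.46, 1.12, -3.02]]
30 -1 [[0.22, 0.1, 1.87, 0.07, 0.65, -1.7], [0.24, 0.36, 1.88, 0.1, 0.38, -1.73], [0.25, 0.36, 1.38, 0.04, 0.88, -1.65], [0.36, -0.0, 1.51, -0.03, 1.11, -1.52]]
   fin 1 0 [[0.58, 0.47, 0.9, -0.49, 2.03, -2.73], [0.72, 0.6, 0.76, -0.45, 2.1, -2.59]]
   fin 1 0.3 [[0.65, 0.35, 1.11, -0.6, 1.76, -2.5], [0.8, 0.48, 0.98, -0.58, 1.84, -2.37]]
   fin -1 0 [[0.06, 0.18, 1.3, 0.52, 1.61, 0.09], [0.27, 0.21, 1.35, 0.51, 1.45, 0.24]]
   fin -1 0.3 [[0.07, 0.04, 1.5, 0.52, 1.3, -0.08], [0.32, 0.08, 1.53, 0.46, 1.12, 0.12]]
25 1 [[0.23, 0.14, 1.77, 0.05, 0.8, 1.46], [0.24, 0.38, 1.81, 0.06, 
[... 208 characters left out ...]
9, -0.67, 1.82, 0.66], [0.82, 0.53, 0.94, -0.65, 1.91, 0.77]]
   fin -1 0 [None, [0.22, 0.2, 1.4, 0.6, 1.42, -2.97]]
   fin -1 0.3 [[0.01, 0.04, 1.54, 0.63, 1.32, 2.97], None]
25 -1 [[0.23, 0.14, 1.77, 0.05, 0.8, -1.68], [0.24, 0.38, 1.81, 0.06, 0.52, -1.69], [0.25, 0.39, 1.29, 0.03, 1.02, -1.64], [0.35, 0.04, 1.44, -0.02, 1.23, -1.53]]
   fin 1 0 [[0.61, 0.5, 0.88, -0.56, 2.06, -2.73], [0.75, 0.64, 0.73, -0.53, 2.15, -2.61]]
   fin 1 0.3 [[0.68, 0.39, 1.09, -0.67, 1.82, -2.49], [0.82, 0.53, 0.94, -0.65, 1.91, -2.37]]
   fin -1 0 [[0.01, 0.18, 1.35, 0.61, 1.6, 0.03], [0.22, 0.2, 1.4, 0.6, 1.42, 0.17]]
   fin -1 0.3 [[0.01, 0.04, 1.54, 0.63, 1.32, -0.17], [0.26, 0.08, 1.58, 0.58, 1.11, 0.01]]
```

```bash
python3 - <<'E'
from p import *
R=grasp(30,1); z=R[:,2]; q=Q(R)
r.reach(c-z*.22,q)
r.move_straight(c-z*.12,q,speed=.2)
s=r.read_state(); i,d,W=cloud("wrist"); save(i,"w1.png",1.4)
T=np.array(optics.camera_model("wrist")["tool_from_camera"]); Rt=Ro.from_quat(s["eef_rot"]).as_matrix()
X=(W@T[:3,:3].T+T[:3,3])@Rt.T+s["eef_pos"]; np.savez("w1.npz",i=i,W=X)
print(s["time_s"],s["eef_pos"],c-z*.12)
i=i.astype(int); m=(i[...,0]>1.6*i[...,2])&(i[...,0]>50)&np.isfinite(X[...,0]); P=X[m]
v=P-c; t=v@a; dd=np.linalg.norm(v-np.outer(t,a),axis=1); P=P[dd<.05]; 
from scipy.optimize import least_squares
def res(p):
    u=axis(p[2],p[3]); v=P-np.array([p[0],p[1],.168]); t=v@u
    return np.linalg.norm(v-np.outer(t,u),axis=1)-np.where(abs(t)<.08,.0175,.014)
f=least_squares(res,[.557,.225,.52,psi],loss="soft_l1",f_scale=.003); u=axis(*f.x[2:]); t=(P-np.r_[f.x[:2],.168])@u
print(len(P),f.x[:2],np.degrees(f.x[2:]),np.sqrt((f.fun**2).mean()),t.min(),t.max())
E
```

```text
2.4417 [0.50021183 0.20677305 0.27238748] [0.50020434 0.2063586  0.27192305]
12883 [0.5566775  0.22285893] [29.83766664 17.29326917] 0.001683901671655713 -0.10963435031308678 0.14587383194337702
```

View pics/w1.png

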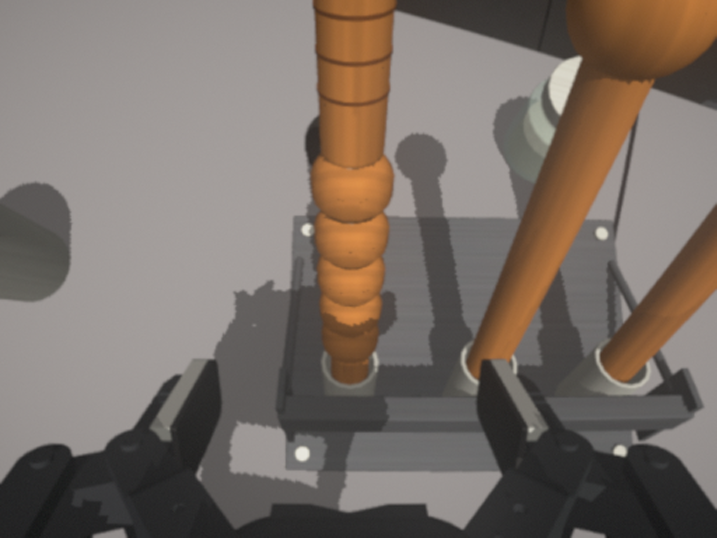

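```bash
sed -i 's/radians(17.9)/radians(17.4)/; s/\[.5573,.2248,.168\]/[.5567,.2230,.168]/' p.py; python3 - <<'E'
from p import *
X=np.load("w1.npz")["W"]
for row in range(100,262,3):
    p=X[row,int(351/1.4)]; v=p-c; t=v@a; print(row,round(t,3),round(np.linalg.norm(v-t*a)*1e3,1),end=" | ")
R=grasp(30,1); z=R[:,2]; q=Q(R)
r.move_straight(c-z*.1,q,speed=.1)
print(r.move_straight(c,q,speed=.08,max_force=15))
command_gripper(.02,100)
s=r.read_state(); print(s["time_s"],s["eef_pos"]-c,s["grip_width"],s["contact_force"],s["torque"])
E
```

```text
100 0.095 14.9 | 103 0.093 14.7 | 106 0.09 13.5 | 109 0.089 14.8 | 112 0.087 14.9 | 115 0.084 13.5 | 118 0.082 13.1 | 121 0.079 11.8 | 124 0.077 12.9 | 127 0.077 14.9 | 130 0.075 15.0 | 133 0.073 15.7 | 136 0.073 17.8 | 139 0.071 18.2 | 142 0.069 19.2 | 145 0.067 19.1 | 148 0.064 18.6 | 151 0.062 18.7 | 154 0.06 19.8 | 157 0.056 17.8 | 160 0.047 11.2 | 163 0.045 12.0 | 166 0.044 14.0 | 169 0.044 16.4 | 172 0.041 16.1 | 175 0.04 17.8 | 178 0.039 19.6 | 181 0.036 19.3 | 184 0.033 19.6 | 187 0.03 19.4 | 190 0.027 19.4 | 193 0.016 12.6 | 196 0.014 14.4 | 199 0.012 15.4 | 202 0.01 16.1 | 205 0.007 17.0 | 208 0.006 19.0 | 211 0.003 19.3 | 214 -0.002 18.1 | 217 -0.006 18.4 | 220 -0.019 11.7 | 223 -0.019 14.6 | 226 -0.021 15.8 | 229 -0.023 17.8 | 232 -0.025 19.2 | 235 -0.03 18.5 | 238 -0.034 18.8 | 241 -0.048 12.7 | 244 -0.05 14.7 | 247 -0.053 15.9 | 250 -0.056 17.2 | 253 -0.058 18.9 | 256 -0.063 19.2 | 259 -0.068 19.5 | False
4.75 [-6.82656537e-05  1.58626745e-04  2.70143538e-04] 0.03553166416803904 [-2.87775911  0.54372019  3.24841334] [0.16203619 0.33507338 0.03477465]
```

```bash
python3 - <<'E'
from p import *
R=grasp(30,1); q=Q(R); d=axis(np.radians(28),psi)
def st():
    s=r.read_state(); print(round(s["time_s"],2),s["eef_pos"].round(4),s["grip_width"].round(4),s["contact_force"].round(1),s["torque"].round(2))
print(r.move_straight(c+d*.03,q,speed=.06,max_force=40)); st()
i,_,_=cloud("wrist"); save(i,"w2.png",1.2)
E
```

```text
FalseTraceback (most recent call last):
  File "<stdin>", line 5, in <module>
  File "<stdin>", line 4, in st
AttributeError: 'float' object has no attribute 'round'
```

```bash
cat >> p.py <<'E'
def st():
    s=r.read_state(); print(round(s["time_s"],2),s["eef_pos"].round(4),round(s["grip_width"],4),s["contact_force"].round(1),s["torque"].round(2)); return s
E
python3 - <<'E'
from p import *
st(); i,_,_=cloud("wrist"); save(i,"w2.png",1.2)
E
```

```text
5.4 [0.5699 0.2271 0.1942] 0.0359 [-0.4  0.3 -2.5] [-0.18  0.46  0.03]
```

View pics/w2.png

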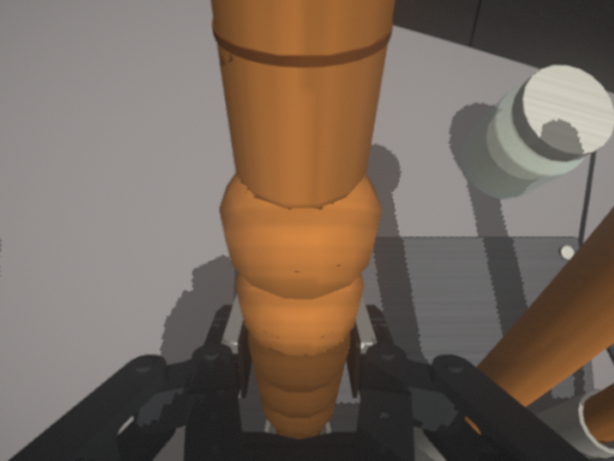

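```bash
python3 - <<'E'
from p import *
R=grasp(30,1); q=Q(R); d=axis(np.radians(28),psi)
print(r.move_straight(c+d*.19,q,speed=.1,max_force=40)); st()
r.move_straight([.47,.27,.46],q,speed=.12); s=st()
r.hold(.3)
i,dd,W=cloud("wrist"); s=r.read_state(); save(i,"w3.png",1.2)
T=np.array(optics.camera_model("wrist")["tool_from_camera"]); X=W@T[:3,:3].T+T[:3,3]
i=i.astype(int); P=X[(i[...,0]>1.6*i[...,2])&(i[...,0]>50)&np.isfinite(X[...,0])]
al=R.T@a  # stick in tool frame at the grasp
v=P; t=v@al; D=np.linalg.norm(v-np.outer(t,al),axis=1); P=P[D<.06]
from scipy.optimize import least_squares
def res(p):
    u=np.array([p[0],p[1],al[2] if False else p[2]]);u/=np.linalg.norm(u); v=P-np.array([0,p[3],p[4]]); t=v@u
    return np.r_[np.linalg.norm(v-np.outer(t,u),axis=1)-np.where(abs(t)<.08,.0175,.014)]
f=least_squares(res,[*al,0,0],loss="soft_l1",f_scale=.003,x_scale=[1,1,1,.01,.01]); u=f.x[:3]/np.linalg.norm(f.x[:3])
print(al,u,"deg off",np.degrees(np.arccos(u@al)),f.x[3:],len(P)); np.save("al.npy",u)
E
```

```text
False
7.2 [0.6415 0.2496 0.3351] 0.0356 [ 0.2  0.7 -3. ] [-0.09  0.42  0.03]
9.12 [0.4703 0.2699 0.4593] 0.0359 [-0.6 -0.2 -2.9] [-0.12  0.42  0.02]
[ 0.8660254  0.        -0.5      ] [ 0.86668845  0.00286871 -0.49884157] deg off 0.18128547479983287 [0.00107236 0.00045431] 36652
```

View pics/w3.png

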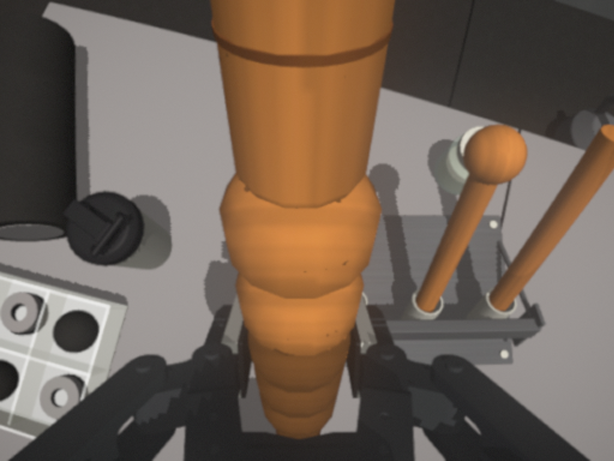

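```bash
python3 - <<'E'
from p import *
R=grasp(30,1); F=final(R,1,0); q=Q(F)
print(r.solve_ik([.45,.33,.46],q))
r.move_straight([.45,.33,.46],q,speed=.02); st(); r.hold(.5); s=st()
i,_,W=cloud("top"); save(i,"t2.png",1.2)
i2,_,W2=cloud("scene"); save(i2,"s2.png",1.2)
i,dd,Ww=cloud("wrist"); save(i,"w4.png",1)
for n,im,w in(("top",np.load("top.npz") and i,None),): pass
T=np.array(optics.camera_model("wrist")["tool_from_camera"]); Rt=Ro.from_quat(s["eef_rot"]).as_matrix()
X=(Ww@T[:3,:3].T+T[:3,3])@Rt.T+s["eef_pos"]; ii=i.astype(int)
for nm,im,w in(("wrist",ii,X),("scene",i2.astype(int),W2)):
    P=w[(im[...,0]>1.6*im[...,2])&(im[...,0]>50)&np.isfinite(w[...,0])]; P=P[(abs(P[:,2]-.46)<.06)&(abs(P[:,0]-.45)<.06)]
    if len(P)<50: print(nm,len(P)); continue
    u=np.linalg.svd(P-P.mean(0))[2][0]; print(nm,len(P),P.mean(0).round(3),u.round(3),P[:,1].min().round(3),P[:,1].max().round(3))
cv2.imwrite("pics/fin.png",np.hstack([cv2.imread("pics/s2.png")[:, :400],cv2.imread("pics/t2.png")[:, :400]]) )
E
```

```text
[ 0.69821641  0.57470568  0.69670748 -0.48165316  2.16825884  0.48370444]
12.78 [0.45   0.3298 0.4602] 0.0357 [-0.2 -1.  -2.3] [ 0.38 -0.    0.03]
13.28 [0.45 0.33 0.46] 0.0355 [ 0.7  0.6 -2.6] [ 0.45 -0.03  0.02]Traceback (most recent call last):
  File "<stdin>", line 14, in <module>
    u, s, vh = gufunc(a, signature=signature)
               ~~~~~~^^^^^^^^^^^^^^^^^^^^^^^^
numpy._core._exceptions._ArrayMemoryError: Unable to allocate 10.1 GiB for an array with shape (36755, 36755) and data type float64
```

View pics/s2.png

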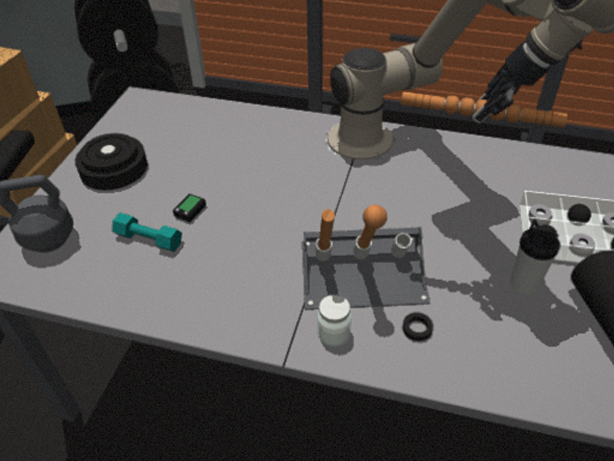

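View pics/t2.png

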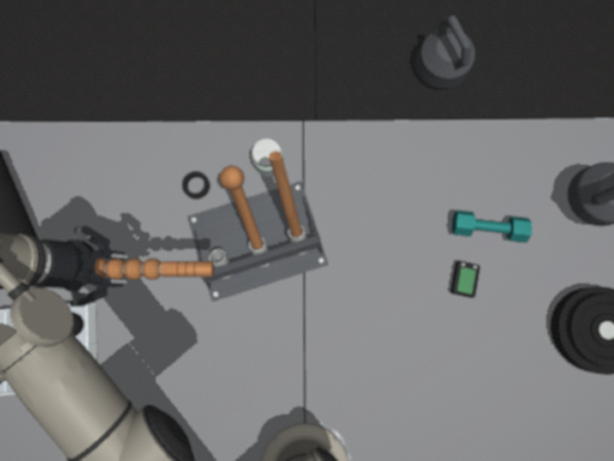

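The stick is held by its middle bead. In the top view it runs along y (row ~268, columns 95–213). In the scene view it hangs free, and the other sticks, jar, ring and shaker look unmoved. I'll measure how level it is, then hand in.

```bash
python3 - <<'E'
from p import *
def fit(nm):
    s=r.read_state(); i,_,w=cloud(nm); i=i.astype(int)
    if nm=="wrist":
        T=np.array(optics.camera_model(nm)["tool_from_camera"]); w=(w@T[:3,:3].T+T[:3,3])@Ro.from_quat(s["eef_rot"]).as_matrix().T+s["eef_pos"]
    P=w[(i[...,0]>1.6*i[...,2])&(i[...,0]>50)&np.isfinite(w[...,0])]; P=P[(abs(P[:,2]-.46)<.09)&(abs(P[:,0]-.45)<.09)]
    if len(P)<50: print(nm,len(P)); return
    u=np.linalg.svd(P-P.mean(0),full_matrices=False)[2][0]; print(nm,len(P),P.mean(0).round(3),u.round(3),P[:,1].min().round(3),P[:,1].max().round(3))
for n in("wrist","scene","top"): fit(n)
r.hold(1); fit("wrist"); fit("scene"); s=st(); print(abs(s["dq"]).max())
r.finish_job()
E
```

```text
wrist 36764 [0.45  0.4   0.472] [ 0.004  1.    -0.029] 0.204 0.446
scene 1429 [0.46  0.334 0.466] [-0.006 -1.    -0.007] 0.163 0.501
top 1163 [0.449 0.264 0.473] [-0.013 -1.    -0.024] 0.16 0.362
wrist 36785 [0.45  0.4   0.472] [ 0.004  1.    -0.029] 0.204 0.446
scene 1435 [0.46  0.334 0.466] [-0.006 -1.    -0.006] 0.163 0.501
14.68 [0.45 0.33 0.46] 0.0355 [-0.1  0.2 -3.1] [ 0.47  0.07 -0.03]
0.0020844695790385036
the job is handed in; nothing more can be done
```

I drew the massage stick out of its tube, turned it level along the table's long edges, and handed the job in at 14.7 s while still holding it. No verdict is reported, so what follows rests on my own checks.

- **Grip:** the fingers hold it by the middle bead at 100 N. The fitted stick ends, at y = 0.163 and 0.501 m, put its middle within about 2 mm of the grasp point. Both handles are free.
- **Pose:** the stick's middle is about 0.46 m above the table. It is within about 2° of level and within about 1° of the long edges. The three cameras differ slightly in tilt (0.4° to 1.7°), partly because the wrist and top cameras see only part of the stick.
- **Motion:** fits from the wrist and scene cameras taken a second apart matched to within 0.001 in direction, and joint speeds were about 0.002 rad/s. The tool reads about 3 N, a little above the stick's own weight of about 2.2 N.
- **Surroundings:** in the final pictures the other two sticks, jar, ring, shaker, dumbbell and timer look unmoved. I judged that by eye and did not measure it.

The grip width read 35.5 mm on a 38 mm bead. I did not explain the difference, but it stayed within about 0.4 mm and the stick did not slip. A fit after the draw showed it 0.2° from where it was gripped.

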